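Leak-check sample canisters in a V-nest rail

TASK

Leak-check the sample canisters that are here: with the gas cock still shut, slide each one upright into a V-nest of its own, right home so that it rests against both faces, and let go. Then turn the cock's lever to its open stop, push the pump's plunger fully down to its stop with all canisters still home and let it come back up, turn the cock fully shut again, and finally stand all canisters upright in the steel tray. Leave the beaker, the dish and the stopper where they are.

Things in the scene. Friction and masses are not known exactly. Their poses are not given: they have to be found in the camera images.
- can_1: stainless sample canister (two or three are present), a plain upright cylinder 44 mm in diameter and 58 mm tall with a narrow capped neck on top, 74 mm tall in all; about 0.2 kg, the heavier half below. Origin: centre of its underside, z up along the canister. Starts standing on the worktop
- can_2: stainless sample canister (two or three are present), a plain upright cylinder 44 mm in diameter and 58 mm tall with a narrow capped neck on top, 74 mm tall in all; about 0.2 kg, the heavier half below. Origin: centre of its underside, z up along the canister. Starts standing on the worktop
- can_3: stainless sample canister (two or three are present), a plain upright cylinder 44 mm in diameter and 58 mm tall with a narrow capped neck on top, 74 mm tall in all; about 0.2 kg, the heavier half below. Origin: centre of its underside, z up along the canister. Starts standing on the worktop
- seat_1 (a point): left-hand (+y) V-nest of the rail: two slippery white upright plates, 24 mm high, 38 mm long, at right angles, open to the rail's -x (the robot). The point: on the worktop, where a 44 mm canister's axis is when it touches both faces; the root of the V is 31 mm on. x points into the V, y along the rail; nests 95 mm apart; bar behind 24 mm high. A canister in the V stands on the worktop itself
- seat_2 (a point): middle V-nest of the rail: two slippery white upright plates, 24 mm high, 38 mm long, at right angles, open to the rail's -x (the robot). The point: on the worktop, where a 44 mm canister's axis is when it touches both faces; the root of the V is 31 mm on. x points into the V, y along the rail; nests 95 mm apart; bar behind 24 mm high. A canister in the V stands on the worktop itself
- seat_3 (a point): right-hand (-y) V-nest of the rail: two slippery white upright plates, 24 mm high, 38 mm long, at right angles, open to the rail's -x (the robot). The point: on the worktop, where a 44 mm canister's axis is when it touches both faces; the root of the V is 31 mm on. x points into the V, y along the rail; nests 95 mm apart; bar behind 24 mm high. A canister in the V stands on the worktop itself
- cock: small brass ball valve on a 50 mm square foot, fixed to the worktop beside the rail. Origin: centre of the foot's underside, z up. Its 100 mm pipe runs along its x at 32 mm height (top of the pipe and collars 46 mm); nothing but the lever is higher than 66 mm
- cock_axis (a point): point on the lever's vertical turning axis, 72 mm above the worktop, half-way up the lever
- lever_end (a point): outer end of the cock's lever, 85 mm from the turning axis, half-way up the lever. The lever is a straight bar 10 mm wide and 12 mm high, its underside 66 mm above the worktop, free on both sides
- cock_lever (a joint): angle of the cock's lever, rad: 0 = shut (lever across the pipe, along the cock's +y; hard stop), 1.571 = open (lever along the pipe, pointing to the cock's -x, the robot's side; hard stop). It grows anticlockwise seen from above, takes about 0.12 N m to turn, and stays where it is left. It starts within 0.08 rad of shut
- pump: hand priming pump: a 70 mm square foot 12 mm high with a 44 mm round aluminium barrel, 70 mm high in all, fixed to the worktop beside the rail. Origin: centre of the foot's underside, z up; the plunger stands on this axis
- plunger_top (a point): centre of the top of the plunger's black mushroom head (34 mm in diameter), 110 mm above the worktop when up and 90 mm when pressed to its stop
- plunger (a joint): how far the plunger is pressed, m: 0 = up, 0.020 = hard stop; a spring brings it back (about 3 N at the top, 9 N at the stop)
- tray: shallow open steel tray 100 x 220 x 12 mm with 4 mm walls and floor, fixed to the worktop. Origin: centre of its underside; its long side runs along its y. Canisters stand on its floor, 4 mm above the worktop; three fit in a row along y, 68 mm apart
- beaker: glass beaker, 46 x 52 x 58 mm, origin at the centre of its underside; a bystander
- dish: glass petri dish, 62 mm across, 14 mm high, origin at the centre of its underside; a bystander
- stopper: grey rubber stopper, 38 mm across, 30 mm high, origin at the centre of its underside; a bystander
There are look-alikes about, which are no part of the job. Leave any blue look-alike of the can_1 alone.

How it is judged:
On the way, in this order (a step that is already met when the one before it is completed fails the run):
1. every canister stands upright in a V-nest, its axis within 3 mm of the nest's seat point, let go by the fingers, with the cock shut (((horizontal distance between can_1 and seat_1 below 0.003 m and angle between can_1's own z axis and vertical below 0.08 rad) or (horizontal distance between can_1 and seat_2 below 0.003 m and angle between can_1's own z axis and vertical below 0.08 rad) or (horizontal distance between can_1 and seat_3 below 0.003 m and angle between can_1's own z axis and vertical below 0.08 rad)) and ((horizontal distance between can_2 and seat_1 below 0.003 m and angle between can_2's own z axis and vertical below 0.08 rad) or (horizontal distance between can_2 and seat_2 below 0.003 m and angle between can_2's own z axis and vertical below 0.08 rad) or (horizontal distance between can_2 and seat_3 below 0.003 m and angle between can_2's own z axis and vertical below 0.08 rad)) and ((horizontal distance between can_3 and seat_1 below 0.003 m and angle between can_3's own z axis and vertical below 0.08 rad) or (horizontal distance between can_3 and seat_2 below 0.003 m and angle between can_3's own z axis and vertical below 0.08 rad) or (horizontal distance between can_3 and seat_3 below 0.003 m and angle between can_3's own z axis and vertical below 0.08 rad)) and contact force between the fingers and can_1 below 0.5 N and contact force between the fingers and can_2 below 0.5 N and contact force between the fingers and can_3 below 0.5 N and value of joint cock_lever below 0.12 rad), for 0.3 s.
2. the cock's lever is at its open stop (over 1.45 rad) with every canister home (((horizontal distance between can_1 and seat_1 below 0.003 m and angle between can_1's own z axis and vertical below 0.08 rad) or (horizontal distance between can_1 and seat_2 below 0.003 m and angle between can_1's own z axis and vertical below 0.08 rad) or (horizontal distance between can_1 and seat_3 below 0.003 m and angle between can_1's own z axis and vertical below 0.08 rad)) and ((horizontal distance between can_2 and seat_1 below 0.003 m and angle between can_2's own z axis and vertical below 0.08 rad) or (horizontal distance between can_2 and seat_2 below 0.003 m and angle between can_2's own z axis and vertical below 0.08 rad) or (horizontal distance between can_2 and seat_3 below 0.003 m and angle between can_2's own z axis and vertical below 0.08 rad)) and ((horizontal distance between can_3 and seat_1 below 0.003 m and angle between can_3's own z axis and vertical below 0.08 rad) or (horizontal distance between can_3 and seat_2 below 0.003 m and angle between can_3's own z axis and vertical below 0.08 rad) or (horizontal distance between can_3 and seat_3 below 0.003 m and angle between can_3's own z axis and vertical below 0.08 rad)) and value of joint cock_lever above 1.45 rad), for 0.1 s.
3. the plunger is pressed to its stop (over 18 mm) with the cock open and every canister home (all of step 2 and value of joint plunger above 0.018 m), for 0.1 s.
4. the plunger is up again and the cock's lever is back at its shut stop (under 0.12 rad) (value of joint cock_lever below 0.12 rad and value of joint plunger below 0.003 m), for 0.1 s.
At the end, for the whole second after the job is handed in: Every canister stands upright (within 0.1 rad) and at rest on the floor of the tray, its axis within 30 mm of the tray's middle across and 90 mm along; the cock's lever is under 0.12 rad (shut) and the plunger is up (under 3 mm) (all of step 4 and x of can_1 in the frame of tray between -0.03 and 0.03 m and y of can_1 in the frame of tray between -0.09 and 0.09 m and z of each of can_1, can_2, can_3 in the frame of tray below 0.01 m and angle between each of can_1, can_2, can_3's own z axis and vertical below 0.1 rad and linear speed of each of can_1, can_2, can_3 below 0.02 m/s and x of can_2 in the frame of tray between -0.03 and 0.03 m and y of can_2 in the frame of tray between -0.09 and 0.09 m and x of can_3 in the frame of tray between -0.03 and 0.03 m and y of can_3 in the frame of tray between -0.09 and 0.09 m); the robot touches nothing.
It fails at once if the beaker is moved by more than 30 mm (distance of beaker from where it was at the start of the episode above 0.03 m).
It fails at once if the dish is moved by more than 30 mm (distance of dish from where it was at the start of the episode above 0.03 m).
It fails at once if the stopper is moved by more than 30 mm (distance of stopper from where it was at the start of the episode above 0.03 m).
Of can_1, can_2, can_3 only 2 to 3 are there at a start; the rules pass over those that are not, and their reading is None.
At some moment in a run one of can_1, can_2, can_3 may be knocked a few centimetres aside while the robot is not near it.
Once in a run the grip may slacken for a moment while it holds something.
It also fails if it takes over 210 s, if anything falls off the work surface, if the arm or the gripper's body presses on something with over 40 N, if the wrist force passes 120 N, or if a joint passes its speed limit or range.

ROBOT

A 6-joint arm with a two-finger parallel gripper is mounted at the origin on a cart in front of the work surface, level with it; the furniture and walls round the work are solid. World frame = base frame: x ahead of the robot, y to its left, z up, the work surface at z = 0. Lengths are in m, angles in rad, forces in N, time in s.
With the tool pointing down it reaches from about 0.325 to 0.75 m from the base axis. Payload 7.6 kg.
Tool frame: the origin (TCP) lies midway between the tips of the shut fingers; the grasp point (between the pads) lies arm.tcp_to_grasp behind it (arm.tcp_to_grasp is the distance from the TCP to the grasp point, in m); z points along the fingers, y is the line along which they close (so a half turn about z gives the same grasp; the last joint's range is limited). The gripper opens to 85 mm and grips with 20 to 120 N. Pads are 22 mm wide; open, the fingers measure 114 mm over their backs; the gripper's body (76 mm by 85 mm) begins 54 mm behind the grasp point. The pads swing forward as they close: fully open they stand 13 mm farther back than shut.
Start: joints at [1.232, 0.052, 1.401, -0, 1.689, -0.07], TCP at [0.139, 0.506, 0.231] pointing down, gripper open.
Joint ranges: [-2.9, 2.9], [-0.91, 2.17], [0.12, 2.37], [-1.06, 4.2], [0.26, 2.73], [-2.93, 2.93]. Speed limits (rad/s): [2.57, 2.57, 3.01, 3.14, 3.14, 3.14].

INTERFACE

Orientations are given as a unit quaternion [w, x, y, z].
In Python, from cell import sense, eyes, arm gives the robot as it stands. The module is installed in compiled form; this text tells all that it offers.
- The arm moves only by the tool play_rows, never from a script. Its argument "motion" is a list that holds one entry, the list of rows, each a list of 7 numbers: the shift along the world's x, y, z in units of 0.05 m (1.0 is 0.05 m), then the turn, a rotation vector about the world's x, y, z in units of 0.1 rad (1.0 is 0.1 rad), then the opening, from 0 (shut) to 1 (fully open). In form: [[[dx, dy, dz, wx, wy, wz, hand], ...]]. A call has 1 to 20 rows; each row shifts and turns the commanded pose from where the row before left it; what a row does not reach is not made up. A row lasts 1/10 s, in which the tool goes at most 50 mm and 8.59 degrees, less where a joint would pass 70% of its speed; a pose out of reach is approached as far as the arm can. A call with a number of a shift or a turn outside -1 to 1 is refused whole. A call with a gripper value outside its range is refused whole. The fingers move at their own pace and stop on an object; "squeeze" is the grip in N (left out, the last holds). Time passes only in rows, so rows that do not move let the fingers close. It gives the time, the measured TCP pose, the force, the opening and the grip force at its end, in the units of the state.
- sense(): the state, without advancing time (a new reading comes with each control period).
- eyes.camera(name): name is "side" or "top"; returns the picture (400x640x3 uint8, red, green, blue); there is no depth.
- eyes.camera_model(name): a dict with "fx", "fy", "cx", "cy" (pixels), "xyz" and "attitude" of the camera in the world. Camera axes: x right, y up, looking along -z (the intrinsics and any distortion apply to the point x, -y, -z); pixel columns grow to the right and rows downward; lengths in m; the calibration is good to about 2 mm. A picture is of the moment at which its call begins. camera_model takes no time and is no camera call.
- arm.hand_in(): hands the job in; it is judged then, once.
The state is a dict: "time_s": time; "q": joint angles; "qvel": joint speeds; "joint_efforts": joint torques, N m; "eef_pos": TCP position; "ee_rot": TCP orientation; "wrist_force": force on the tool from outside, world axes, zero at the start; "wrist_torque": the same for the moment, N m; "width": finger opening in m; "grasp_force": force on a finger pad.
Only numpy, scipy, OpenCV 4.12 (cv2) and the standard library are available. Lean on these libraries where they do the work, as an engineer would, in place of code of your own. Each camera call takes 0.05 s, during which the arm holds its last target. There are 200 camera calls.

## Working session

There is one attempt and no reset: what is moved stays moved. The work goes in short steps, Python scripts to look and compute and a tool call to move; the robot and the scene stay as the last step left them, time stands still between calls to the robot, and variables do not carry over. Pictures are saved under pics/ and viewed, at most 14 in all, crops included, and the job is handed in when it is done.

Besides the shell and the picture viewer there is one more tool, called after "Emit:" as name(argument=value, ...), one argument or row to a line, values as JSON. play_rows: Moves the arm, as the interface text tells. Shifts and turns lie within -1 to 1; 1 stands for 0.05 m of shift or 0.1 rad of turn. Its arguments: {"type":"object","properties":{"motion":{"type":"array","items":{"type":"array","items":{"type":"array","items":{"type":"number"}}}},"squeeze":{"type":"number"}},"required":["motion"]}

```bash
mkdir -p pics
python3 - <<'E'
from cell import sense, eyes, arm
import cv2
for n in ("top","side"):
    im=eyes.camera(n); cv2.imwrite(f"pics/{n}0.png",im[:,:,::-1]); print(eyes.camera_model(n))
print(sense(), arm.tcp_to_grasp)
E
```

```text
{'fx': 408.9024383323821, 'fy': 408.9024383323821, 'cx': 320.7059640125645, 'cy': 197.8298077634521, 'xyz': array([ 0.2247995 , -0.02437723,  1.31118239]), 'attitude': array([ 0.7048425 ,  0.07864188, -0.08002068, -0.70043501])}
{'fx': 415.43478522914353, 'fy': 415.43478522914353, 'cx': 317.480058177524, 'cy': 200.42974530592997, 'xyz': array([ 0.09736298, -0.78672944,  1.05144553]), 'attitude': array([ 0.9038086 ,  0.35650684, -0.08523732, -0.22083364])}
{'time_s': 0.1, 'q': array([ 1.23167217e+00,  5.27674870e-02,  1.40159398e+00, -1.15087249e-06,
        1.68857875e+00, -7.03238562e-02]), 'qvel': array([-0.00041326, -0.00126422, -0.0025683 ,  0.0016614 , -0.00057586,
        0.00124247]), 'joint_efforts': array([ 1.13243528e-03, -3.82577634e+01, -3.60990179e+01, -3.92380093e-05,
        4.68675644e-03,  2.39198783e-05]), 'eef_pos': array([0.13933272, 0.50591073, 0.23057468]), 'ee_rot': array([-1.36418444e-04,  1.33995932e-01,  9.90981653e-01, -6.59828579e-04]), 'wrist_force': array([ 0.45921824,  0.19997787, -0.72316304]), 'wrist_torque': array([-0.02962985,  0.00301329,  0.05474025]), 'grasp_force': 0.0, 'width': 0.08556101311661661} 0.0187
```

View pics/top0.png

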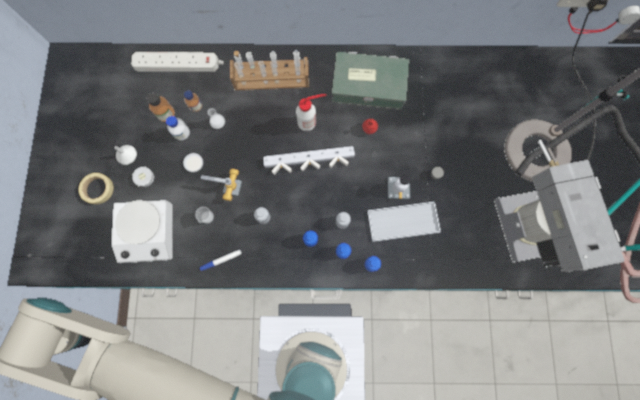

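View pics/side0.png

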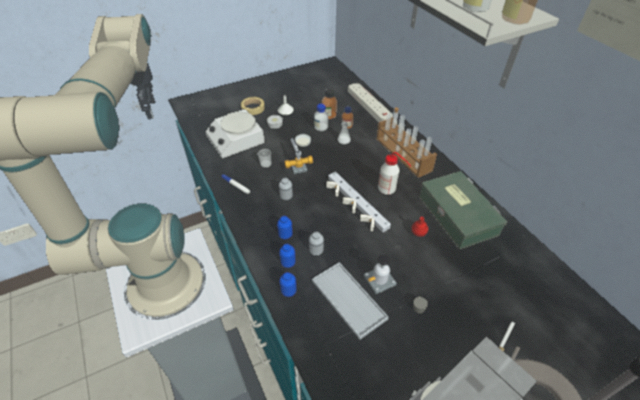

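Two silver canisters show at about (262,214) and (343,220) in the top view. The rail is near (310,158), the cock near (228,184), the pump near (399,188) and the tray near (404,221). The beaker is at (204,214), and three blue decoys stand near the canisters. I'll enlarge both views.

Run:
```python
import cv2
def crop(n,x,y,w,h,s,o):
    im=cv2.imread(f"pics/{n}.png")[y:y+h,x:x+w]
    im=cv2.resize(im,None,fx=s,fy=s,interpolation=cv2.INTER_CUBIC)
    for k in range(0,w,10):
        cv2.line(im,(k*s,0),(k*s,4 if (x+k)%50 else 14),(0,255,255),1)
    for k in range(0,h,10):
        cv2.line(im,(0,k*s),(4 if (y+k)%50 else 14,k*s),(0,255,255),1)
    cv2.imwrite(f"pics/{o}.png",im)
crop("top0",190,140,160,110,5,"tA")
crop("top0",300,140,150,110,5,"tB")
crop("side0",250,120,150,110,5,"sA")
crop("side0",270,170,160,120,5,"sB")
crop("side0",270,220,160,120,5,"sC")
```

```text
(no output)
```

View pics/tA.png

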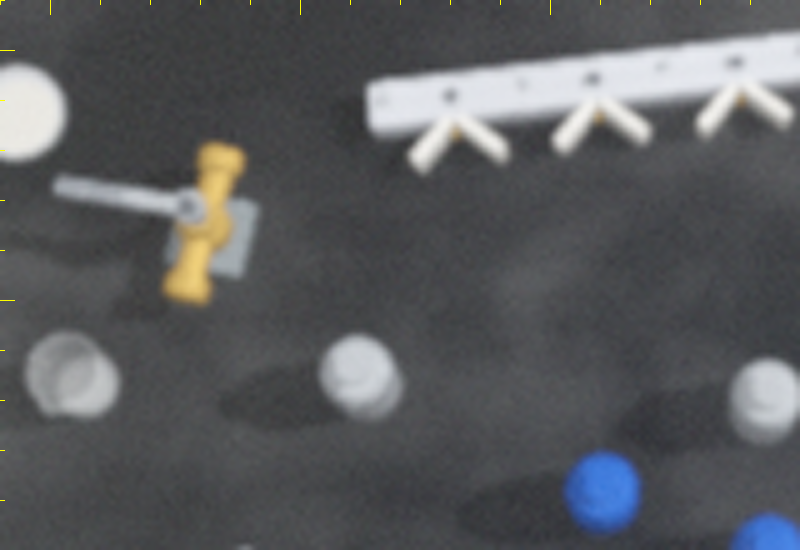

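View pics/tB.png

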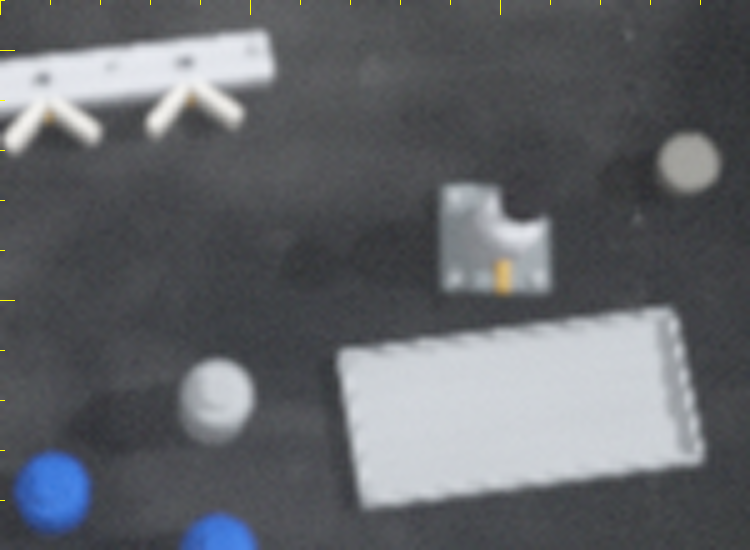

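View pics/sA.png

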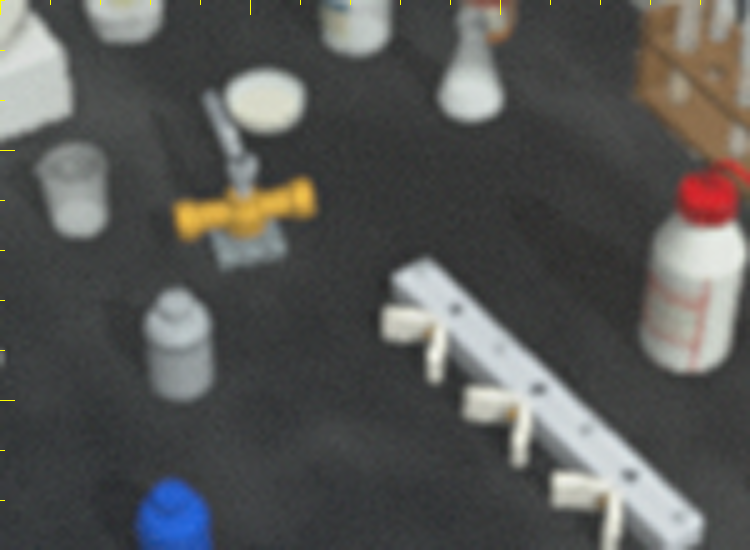

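View pics/sC.png

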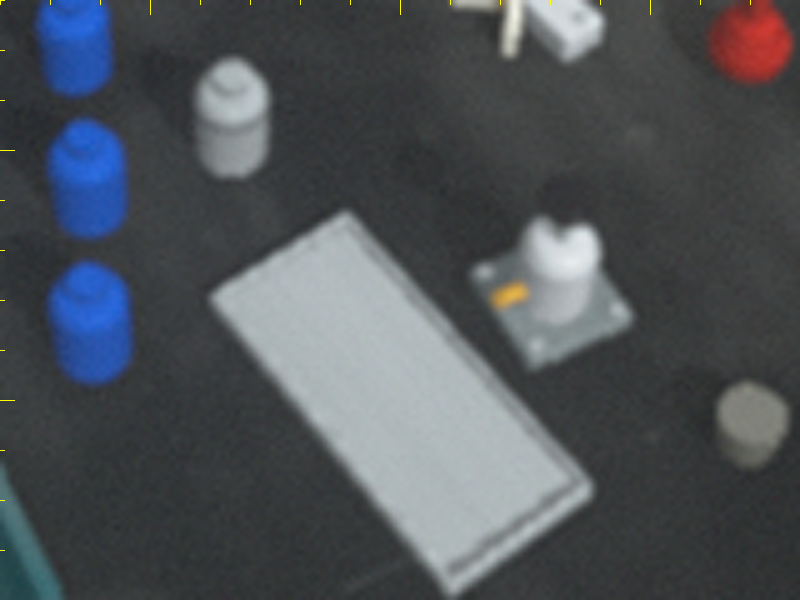

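The crops show the canister tops at top-view pixels (261.6,214.2) and (343.4,218.8). The V tips and the orange root marks are clear, and so are the cock's lever and the pump foot. The pump's plunger is black on black. Next I triangulate.

```bash
cat > h.py <<'E'
import numpy as np
from cell import sense, eyes, arm
from scipy.spatial.transform import Rotation as R
from scipy.optimize import least_squares
M={n:eyes.camera_model(n) for n in("top","side")}
def rot(n):
    q=M[n]["attitude"]; return R.from_quat([q[1],q[2],q[3],q[0]])
def proj(n,p):
    m=M[n]; c=rot(n).inv().apply(np.atleast_2d(p)-m["xyz"])
    return np.c_[m["cx"]+m["fx"]*c[:,0]/-c[:,2], m["cy"]+m["fy"]*-c[:,1]/-c[:,2]]
def ray(n,uv):
    m=M[n]; return rot(n).apply([(uv[0]-m["cx"])/m["fx"],-(uv[1]-m["cy"])/m["fy"],-1])
def atz(n,uv,z):
    d=ray(n,uv); o=M[n]["xyz"]; return o+d*(z-o[2])/d[2]
def tri(t,s):
    A=[];b=[]
    for n,uv in(("top",t),("side",s)):
        d=ray(n,uv);d/=np.linalg.norm(d);P=np.eye(3)-np.outer(d,d);A.append(P);b.append(P@M[n]["xyz"])
    return np.linalg.lstsq(np.vstack(A),np.hstack(b),rcond=None)[0]
tA=lambda x,y:(190+x/5,140+y/5)
tB=lambda x,y:(300+x/5,140+y/5)
sA=lambda x,y:(250+x/5,120+y/5)
sB=lambda x,y:(270+x/5,170+y/5)
sC=lambda x,y:(270+x/5,220+y/5)
E
python3 - <<'E'
from h import *
np.set_printoptions(precision=4,suppress=True)
T=lambda k,t,s:print(k,tri(t,s))
T("canA top",tA(358,371),sA(178,327)); T("canB top",tB(217,394),sC(233,103))
print("top-only .058",atz("top",tA(358,371),.058),atz("top",tB(217,394),.058))
print("side-only bottoms",atz("side",sA(182,382),0),atz("side",sC(233,158),0))
T("lever end",tA(56,184),sA(210,95)); T("lever ax",tA(190,205),sA(241,163))
T("pipe far",tA(222,157),sA(303,197)); T("pipe near",tA(188,289),sA(187,220))
T("hole1",tA(450,96),sA(456,309));T("hole2",tA(592,78),sA(540,388));T("hole3",tA(736,62),sA(629,475))
T("V1L",tA(420,165),sA(387,322));T("V1R",tA(503,153),sA(436,372));T("V2L",tA(564,147),sA(468,402));T("V3L",tA(707,130),sA(557,489));T("V2R",tA(646,136),sA(520,455))
for k,t in(("V1",[(418,165),(505,153)]),("V2",[(562,148),(648,136)]),("V3",[(706,131),(790,118)])):
    print(k,[atz("top",tA(*p),.024) for p in t])
T("tray nl",tB(362,507),sC(210,298));T("tray fl",tB(340,350),sC(348,212));T("tray fr",tB(676,309),sC(592,490));T("tray nr",tB(703,464),sC(452,592))
T("pump fl",tB(441,186),sB(572,225)) 
for p in[(441,186),(441,292),(551,294)]: print("pfoot",atz("top",tB(*p),.012))
for p in[(470,270),(632,320),(535,370)]: print("pfoot side",atz("side",sC(*p),.012))
print("beaker",atz("side",sA(78,220),0),"dish",atz("top",tA(18,112),.014))
s=sense();q=s["ee_rot"];print(R.from_quat([q[1],q[2],q[3],q[0]]).as_matrix())
E
```

```text
canA top [0.4603 0.1592 0.0475]
canB top [ 0.4475 -0.0977  0.0437]
top-only .058 [0.4579 0.1578 0.058 ] [ 0.445  -0.0969  0.058 ]
side-only bottoms [0.4579 0.1531 0.    ] [ 0.443  -0.1059  0.    ]
lever end [0.5745 0.3503 0.071 ]
lever ax [0.5597 0.2643 0.0755]
pipe far [0.6043 0.2555 0.0316]
pipe near [0.5169 0.2725 0.0313]
hole1 [0.6509 0.1091 0.0214]
hole2 [0.6637 0.0154 0.0218]
hole3 [ 0.6745 -0.0798  0.0232]
V1L [0.6061 0.1286 0.012 ]
V1R [0.6162 0.0744 0.006 ]
V2L [0.6183 0.0337 0.0131]
V3L [ 0.6311 -0.0611  0.0128]
V2R [ 0.6278 -0.0205  0.0078]
V1 [array([0.6016, 0.1287, 0.024 ]), array([0.6102, 0.0719, 0.024 ])]
V2 [array([0.6138, 0.0346, 0.024 ]), array([ 0.6224, -0.0218,  0.024 ])]
V3 [array([ 0.6261, -0.0599,  0.024 ]), array([ 0.6354, -0.1152,  0.024 ])]
tray nl [ 0.3823 -0.1924  0.0056]
tray fl [ 0.4829 -0.1797  0.0098]
tray fr [ 0.511  -0.3989  0.011 ]
tray nr [ 0.4121 -0.4119  0.0083]
pump fl [ 0.5589 -0.2219  0.2184]
pfoot [ 0.5932 -0.2483  0.012 ]
pfoot [ 0.5215 -0.246   0.012 ]
pfoot [ 0.5206 -0.3177  0.012 ]
pfoot side [ 0.5254 -0.2496  0.012 ]
pfoot side [ 0.5903 -0.3215  0.012 ]
pfoot side [ 0.523  -0.3232  0.012 ]
beaker [0.4583 0.3431 0.    ] dish [0.6393 0.3963 0.014 ]
[[-0.9641  0.2656 -0.0004]
 [ 0.2656  0.9641 -0.0013]
 [ 0.0001 -0.0013 -1.    ]]
```

View pics/sB.png

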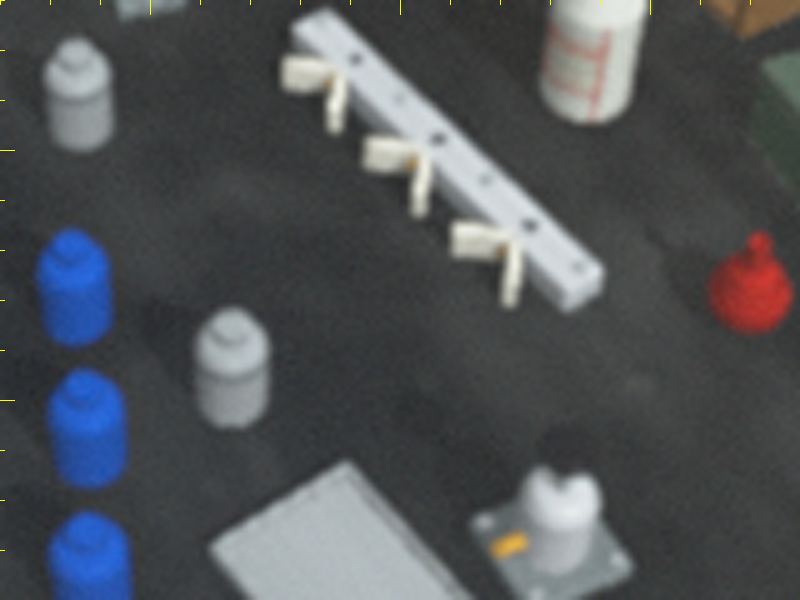

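Run:
```python
from h import *
np.set_printoptions(precision=4,suppress=True)
a=np.linspace(0,2*np.pi,200)
circ=lambda x,y,z,r:np.c_[x+r*np.cos(a),y+r*np.sin(a),0*a+z]
def pred(x,y):
    o=[]
    sb=proj("side",circ(x,y,0,.022)); sm=proj("side",circ(x,y,.029,.022)); tt=proj("top",circ(x,y,.058,.022))
    return np.array([sm[:,0].min(),sm[:,0].max(),sb[:,1].max(),tt[:,0].min(),tt[:,0].max(),tt[:,1].min(),tt[:,1].max()])
def fit(obs,g):
    r=least_squares(lambda p:pred(*p)-obs,g); print(r.x,r.fun*5)
    return r.x
s=lambda f,x,y:f(x,y)
A=np.array([sA(147,0)[0],sA(213,0)[0],sA(0,400)[1],tA(320,0)[0],tA(396,0)[0],tA(0,333)[1],tA(0,408)[1]])
B=np.array([sC(196,0)[0],sC(270,0)[0],sC(0,178)[1],tB(180,0)[0],tB(255,0)[0],tB(0,357)[1],tB(0,430)[1]])
fit(A,[.458,.155]);fit(B,[.445,-.1])
```

```text
[0.4591 0.1575] [-0.4189 -2.5793  0.2799  3.149  -2.1599  1.5246 -4.0083]
[ 0.4461 -0.0981] [-0.3916 -2.6621 -1.9507  3.5601 -0.6722  0.607  -2.605 ]
```

Emit:
play_rows(
  motion=[
    [[0.8, -0.87, 0, 0, 0, 0.49, 1], [0.8, -0.87, 0, 0, 0, 0.49, 1], [0.8, -0.87, 0, 0, 0, 0.49, 1], [0.8, -0.87, 0, 0, 0, 0.49, 1], [0.8, -0.87, 0, 0, 0, 0.49, 1], [0.8, -0.87, 0, 0, 0, 0.49, 1], [0.8, -0.87, 0, 0, 0, 0.49, 1], [0.8, -0.87, 0, 0, 0, 0.49, 1], [0, 0, 0, 0, 0, 0, 1], [0, 0, 0, 0, 0, 0, 1]],
  ],
  squeeze=30,
)

```text
time_s: 1.1
eef_pos: [0.4104, 0.211, 0.2308]
ee_rot: [-0.001, -0.06, 0.998, 0.0]
wrist_force: [0.3, 0.0, -0.4]
width: 0.0852
grasp_force: 0.0
```

Emit:
play_rows(
  motion=[
    [[0.5, -0.53, 0, 0, 0, 0, 1], [0.47, -0.54, 0, 0, 0, 0, 1], [0, 0, 0, 0, 0, 0, 1], [0, 0, -0.6, 0, 0, 0, 1], [0, 0, -0.6, 0, 0, 0, 1], [0, 0, -0.6, 0, 0, 0, 1], [0, 0, -0.6, 0, 0, 0, 1], [0, 0, 0, 0, 0, 0, 1]],
  ],
)

```text
time_s: 1.9
eef_pos: [0.4552, 0.1592, 0.1071]
ee_rot: [-0.004, -0.063, 0.998, -0.001]
wrist_force: [-0.8, -0.2, -0.6]
width: 0.0854
grasp_force: 0.0
```

Emit:
play_rows(
  motion=[
    [[0.08, -0.03, -0.4, 0, 0, 0, 1], [0, 0, -0.4, 0, 0, 0, 1], [0, 0, -0.4, 0, 0, 0, 1], [0, 0, -0.4, 0, 0, 0, 1], [0, 0, 0, 0, 0, 0, 1], [0, 0, 0, 0, 0, 0, 1], [0, 0, 0, 0, 0, 0, 0], [0, 0, 0, 0, 0, 0, 0], [0, 0, 0, 0, 0, 0, 0], [0, 0, 0, 0, 0, 0, 0], [0, 0, 0, 0, 0, 0, 0], [0, 0, 0, 0, 0, 0, 0]],
  ],
)

```text
time_s: 3.1
eef_pos: [0.4633, 0.1571, 0.0326]
ee_rot: [0.001, -0.062, 0.998, 0.0]
wrist_force: [-2.6, 1.7, 5.8]
width: 0.043
grasp_force: 30.2
```

Emit:
play_rows(
  motion=[
    [[0, 0, 0.3, 0, 0, 0, 0], [0, 0, 0.3, 0, 0, 0, 0], [0.4, -0.2, 0, 0, 0, 0, 0], [0.5, -0.24, 0, 0, 0, 0, 0], [0.5, -0.24, 0, 0, 0, 0, 0], [0.5, -0.24, 0, 0, 0, 0, 0], [0.5, -0.26, 0, 0, 0, 0, 0], [0, 0, 0, 0, 0, 0, 0], [0, 0, 0, 0, 0, 0, 0], [0, 0, 0, 0, 0, 0, 0]],
  ],
)

```text
time_s: 4.1
eef_pos: [0.5819, 0.098, 0.0609]
ee_rot: [-0.001, -0.062, 0.998, 0.0]
wrist_force: [-0.1, -0.9, -1.8]
width: 0.043
grasp_force: 31.3
```

Run:
```python
from h import *
import cv2
t=eyes.camera("top");s=eyes.camera("side")
a=t[150:230,230:360,::-1];b=s[140:220,270:400,::-1]
f=lambda i:cv2.resize(i,None,fx=6,fy=6,interpolation=cv2.INTER_CUBIC)
cv2.imwrite("pics/c1.png",cv2.resize(np.vstack([f(t[130:180,230:360,::-1]),f(b[:50])]),(780,600)))
```

```text
(no output)
```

View pics/c1.png

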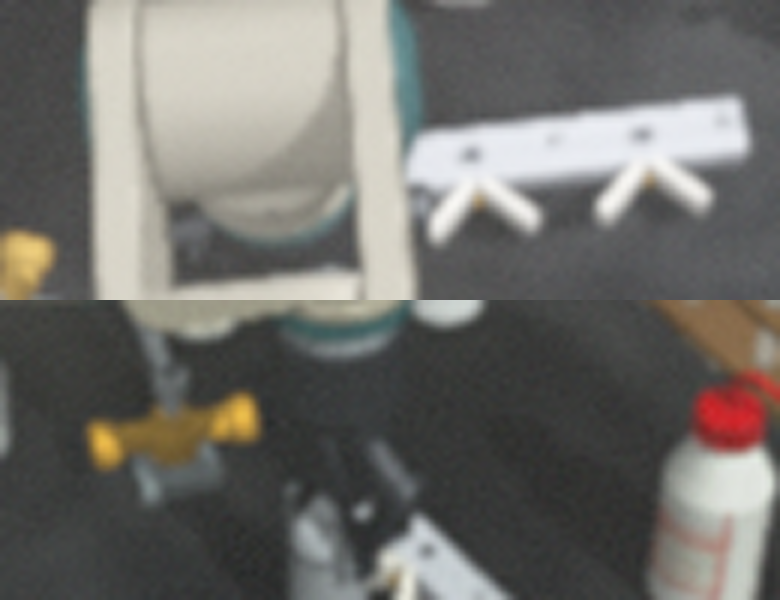

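The arm hides the nest, so this picture adds nothing. I'll lower, release, go behind the canister and push it home with shut fingers.

Emit:
play_rows(
  motion=[
    [[0, 0, -0.2, 0, 0, 0, 0], [0, 0, -0.2, 0, 0, 0, 0], [0, 0, -0.14, 0, 0, 0, 0], [0, 0, 0, 0, 0, 0, 0], [0, 0, 0, 0, 0, 0, 0]],
  ],
)

```text
time_s: 4.7
eef_pos: [0.5824, 0.0977, 0.0338]
ee_rot: [-0.0, -0.062, 0.998, 0.0]
wrist_force: [-0.1, 0.1, -2.2]
width: 0.0434
grasp_force: 31.8
```

Emit:
play_rows(
  motion=[
    [[0, 0, -0.05, 0, 0, 0, 0], [0, 0, 0, 0, 0, 0, 0], [0, 0, 0, 0, 0, 0, 0.6], [0, 0, 0, 0, 0, 0, 0.6], [0, 0, 0, 0, 0, 0, 0.8], [0, 0, 0, 0, 0, 0, 0.8], [0, 0, 0, 0, 0, 0, 0.8]],
  ],
)

```text
time_s: 5.4
eef_pos: [0.5827, 0.0977, 0.0318]
ee_rot: [0.0, -0.062, 0.998, 0.0]
wrist_force: [-0.3, -1.0, -0.5]
width: 0.0685
grasp_force: 0.0
```

Emit:
play_rows(
  motion=[
    [[0, 0, 0.5, 0, 0, 0, 0.8], [0, 0, 0.6, 0, 0, 0, 0.8], [0, 0, 0.6, 0, 0, 0, 0.8], [-0.5, -0.06, 0, 0, 0, 0, 0], [-0.5, -0.06, 0, 0, 0, 0, 0], [-0.44, -0.06, 0, 0, 0, 0, 0], [0, 0, 0, 0, 0, 0, 0], [0, 0, -0.6, 0, 0, 0, 0], [0, 0, -0.6, 0, 0, 0, 0], [0, 0, -0.6, 0, 0, 0, 0], [0, 0, -0.2, 0, 0, 0, 0], [0, 0, 0, 0, 0, 0, 0], [0, 0, 0, 0, 0, 0, 0]],
  ],
)

```text
time_s: 6.7
eef_pos: [0.5118, 0.0888, 0.0182]
ee_rot: [0.001, -0.062, 0.998, 0.0]
wrist_force: [0.4, 0.8, 0.0]
width: 0.0003
grasp_force: 0.0
```

Emit:
play_rows(
  motion=[
    [[0.2, 0.025, 0, 0, 0, 0, 0], [0.2, 0.025, 0, 0, 0, 0, 0], [0.2, 0.025, 0, 0, 0, 0, 0], [0.1, 0.012, 0, 0, 0, 0, 0], [0.1, 0.012, 0, 0, 0, 0, 0], [0.1, 0.012, 0, 0, 0, 0, 0], [0.06, 0.01, 0, 0, 0, 0, 0], [0, 0, 0, 0, 0, 0, 0]],
  ],
)

```text
time_s: 7.5
eef_pos: [0.5589, 0.0948, 0.0169]
ee_rot: [0.0, -0.062, 0.998, 0.0]
wrist_force: [-2.0, 0.5, 0.7]
width: 0.0002
grasp_force: 0.0
```

Emit:
play_rows(
  motion=[
    [[0.04, 0.005, 0, 0, 0, 0, 0], [0.04, 0.005, 0, 0, 0, 0, 0], [0.04, 0.005, 0, 0, 0, 0, 0], [0, 0, 0, 0, 0, 0, 0]],
  ],
)

```text
time_s: 7.9
eef_pos: [0.5649, 0.0955, 0.0168]
ee_rot: [0.0, -0.062, 0.998, 0.0]
wrist_force: [-1.2, 0.1, 0.6]
width: 0.0001
grasp_force: 0.0
```

Emit:
play_rows(
  motion=[
    [[0.03, 0.004, 0, 0, 0, 0, 0], [0.03, 0.004, 0, 0, 0, 0, 0], [0, 0, 0, 0, 0, 0, 0]],
  ],
)

```text
time_s: 8.2
eef_pos: [0.5678, 0.0959, 0.0168]
ee_rot: [0.0, -0.062, 0.998, 0.0]
wrist_force: [-0.9, -0.4, -0.8]
width: -0.0001
grasp_force: 0.1
```

Emit:
play_rows(
  motion=[
    [[0.03, 0.004, 0, 0, 0, 0, 0], [0, 0, 0, 0, 0, 0, 0]],
  ],
)

```text
time_s: 8.4
eef_pos: [0.5689, 0.0963, 0.0167]
ee_rot: [-0.0, -0.062, 0.998, 0.0]
wrist_force: [-3.8, -0.4, 1.6]
width: -0.0001
grasp_force: 0.8
```

Emit:
play_rows(
  motion=[
    [[0.03, 0.004, 0, 0, 0, 0, 0], [0, 0, 0, 0, 0, 0, 0]],
  ],
)

```text
time_s: 8.6
eef_pos: [0.5694, 0.0967, 0.0166]
ee_rot: [-0.002, -0.062, 0.998, 0.0]
wrist_force: [-8.7, 1.3, 5.4]
width: -0.0004
grasp_force: 2.3
```

Emit:
play_rows(
  motion=[
    [[0.03, 0.004, 0, 0, 0, 0, 0], [0, 0, 0, 0, 0, 0, 0]],
  ],
)

```text
time_s: 8.8
eef_pos: [0.5701, 0.0972, 0.0164]
ee_rot: [-0.003, -0.062, 0.998, 0.001]
wrist_force: [-13.3, 2.8, 6.9]
width: 0.0001
grasp_force: 3.6
```

The canister met the nest at TCP x of about 0.569, and the force then climbed to 13 N. That is 2 mm from prediction, so it's home. I'll back off and go for the second canister.

Emit:
play_rows(
  motion=[
    [[-0.4, -0.05, 0, 0, 0, 0, 0], [-0.4, -0.05, 0, 0, 0, 0, 0], [-0.4, -0.05, 0, 0, 0, 0, 0], [0, 0, 0.8, 0, 0, 0, 0], [0, 0, 0.8, 0, 0, 0, 0], [0, 0, 0.6, 0, 0, 0, 0.5], [-0.26, -0.75, 0, 0, 0, 0, 1], [-0.26, -0.75, 0, 0, 0, 0, 1], [-0.26, -0.75, 0, 0, 0, 0, 1], [-0.25, -0.75, 0, 0, 0, 0, 1], [-0.25, -0.74, 0, 0, 0, 0, 1], [0, 0, 0, 0, 0, 0, 1], [0, 0, 0, 0, 0, 0, 1]],
  ],
)

```text
time_s: 10.1
eef_pos: [0.4484, -0.0986, 0.1271]
ee_rot: [0.001, -0.061, 0.998, -0.0]
wrist_force: [-0.2, 0.5, -0.3]
width: 0.0852
grasp_force: 0.0
```

Run:
```python
from h import *
import cv2
t=eyes.camera("top");s=eyes.camera("side")
f=lambda i,k:cv2.resize(i[:,:,::-1],None,fx=k,fy=k,interpolation=cv2.INTER_CUBIC)
cv2.imwrite("pics/c2.png",np.hstack([f(t[130:280,220:320],4),f(s[140:290,290:390],4)]))
```

```text
(no output)
```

View pics/c2.png

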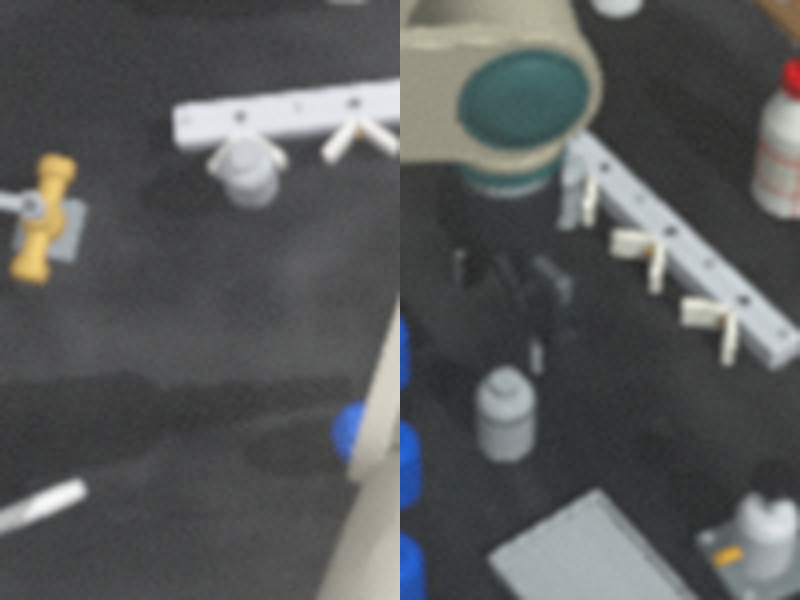

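Canister 1 sits in nest 1, and canister 2 hasn't moved in the side view: its bottom is at row 255.5, the same as before. Now I descend and grasp.

Emit:
play_rows(
  motion=[
    [[-0.04, 0.01, -0.5, 0, 0, 0, 1], [0, 0, -0.5, 0, 0, 0, 1], [0, 0, -0.5, 0, 0, 0, 1], [0, 0, -0.4, 0, 0, 0, 1], [0, 0, 0, 0, 0, 0, 1], [0, 0, 0, 0, 0, 0, 0], [0, 0, 0, 0, 0, 0, 0], [0, 0, 0, 0, 0, 0, 0], [0, 0, 0, 0, 0, 0, 0], [0, 0, 0, 0, 0, 0, 0], [0, 0, 0, 0, 0, 0, 0], [0, 0, 0, 0, 0, 0, 0]],
  ],
)

```text
time_s: 11.4
eef_pos: [0.4471, -0.0975, 0.0333]
ee_rot: [0.001, -0.062, 0.998, -0.0]
wrist_force: [-0.3, 1.8, 5.6]
width: 0.0429
grasp_force: 30.5
```

Emit:
play_rows(
  motion=[
    [[0, 0, 0.3, 0, 0, 0, 0], [0, 0, 0.3, 0, 0, 0, 0], [0.45, 0.02, 0, 0, 0, 0, 0], [0.55, 0.02, 0, 0, 0, 0, 0], [0.55, 0.02, 0, 0, 0, 0, 0], [0.55, 0.02, 0, 0, 0, 0, 0], [0.55, 0.02, 0, 0, 0, 0, 0], [0.55, 0.03, 0, 0, 0, 0, 0], [0, 0, 0, 0, 0, 0, 0], [0, 0, 0, 0, 0, 0, 0], [0, 0, -0.2, 0, 0, 0, 0], [0, 0, -0.2, 0, 0, 0, 0], [0, 0, -0.1, 0, 0, 0, 0], [0, 0, 0, 0, 0, 0, 0]],
  ],
)

```text
time_s: 12.8
eef_pos: [0.605, -0.0909, 0.0353]
ee_rot: [-0.001, -0.061, 0.998, 0.0]
wrist_force: [-0.4, 0.1, -2.8]
width: 0.0428
grasp_force: 31.3
```

Emit:
play_rows(
  motion=[
    [[0, 0, -0.05, 0, 0, 0, 0], [0, 0, -0.03, 0, 0, 0, 0], [0, 0, 0, 0, 0, 0, 0], [0, 0, 0, 0, 0, 0, 0.6], [0, 0, 0, 0, 0, 0, 0.6], [0, 0, 0, 0, 0, 0, 0.8], [0, 0, 0, 0, 0, 0, 0.8], [0, 0, 0, 0, 0, 0, 0.8]],
  ],
)

```text
time_s: 13.6
eef_pos: [0.6062, -0.091, 0.0329]
ee_rot: [0.0, -0.062, 0.998, 0.0]
wrist_force: [0.6, -0.2, 0.7]
width: 0.0684
grasp_force: 0.0
```

Emit:
play_rows(
  motion=[
    [[0, 0, 0.5, 0, 0, 0, 0.8], [0, 0, 0.6, 0, 0, 0, 0.8], [0, 0, 0.6, 0, 0, 0, 0.8], [-0.5, -0.06, 0, 0, 0, 0, 0], [-0.5, -0.06, 0, 0, 0, 0, 0], [-0.44, -0.06, 0, 0, 0, 0, 0], [0, 0, 0, 0, 0, 0, 0], [0, 0, -0.6, 0, 0, 0, 0], [0, 0, -0.6, 0, 0, 0, 0], [0, 0, -0.6, 0, 0, 0, 0], [0, 0, -0.2, 0, 0, 0, 0], [0, 0, 0, 0, 0, 0, 0], [0, 0, 0, 0, 0, 0, 0]],
  ],
)

```text
time_s: 14.9
eef_pos: [0.5352, -0.1001, 0.0192]
ee_rot: [0.001, -0.062, 0.998, -0.0]
wrist_force: [0.2, -0.1, 0.5]
width: -0.0
grasp_force: 0.0
```

Emit:
play_rows(
  motion=[
    [[0.2, 0.03, 0, 0, 0, 0, 0], [0.2, 0.03, 0, 0, 0, 0, 0], [0.2, 0.03, 0, 0, 0, 0, 0], [0.1, 0.015, 0, 0, 0, 0, 0], [0.1, 0.015, 0, 0, 0, 0, 0], [0.1, 0.015, 0, 0, 0, 0, 0], [0.06, 0.01, 0, 0, 0, 0, 0], [0.04, 0.005, 0, 0, 0, 0, 0], [0.04, 0.005, 0, 0, 0, 0, 0], [0, 0, 0, 0, 0, 0, 0], [0, 0, 0, 0, 0, 0, 0]],
  ],
)

```text
time_s: 16.0
eef_pos: [0.5862, -0.0923, 0.0177]
ee_rot: [0.0, -0.062, 0.998, 0.0]
wrist_force: [-1.1, -0.5, 0.5]
width: 0.0001
grasp_force: 0.0
```

Emit:
play_rows(
  motion=[
    [[0.04, 0.005, 0, 0, 0, 0, 0], [0.04, 0.005, 0, 0, 0, 0, 0], [0, 0, 0, 0, 0, 0, 0]],
  ],
)

```text
time_s: 16.3
eef_pos: [0.5903, -0.0916, 0.0175]
ee_rot: [-0.0, -0.062, 0.998, 0.0]
wrist_force: [-0.7, -0.1, -0.9]
width: -0.0
grasp_force: 0.0
```

Emit:
play_rows(
  motion=[
    [[0.03, 0.004, 0, 0, 0, 0, 0], [0, 0, 0, 0, 0, 0, 0]],
  ],
)

```text
time_s: 16.5
eef_pos: [0.5917, -0.0914, 0.0177]
ee_rot: [-0.0, -0.062, 0.998, 0.0]
wrist_force: [-0.2, 0.3, -0.4]
width: -0.0001
grasp_force: 0.1
```

Emit:
play_rows(
  motion=[
    [[0.03, 0.004, 0, 0, 0, 0, 0], [0, 0, 0, 0, 0, 0, 0]],
  ],
)

```text
time_s: 16.7
eef_pos: [0.5932, -0.0912, 0.0177]
ee_rot: [-0.0, -0.062, 0.998, 0.0]
wrist_force: [-0.5, -0.1, -0.1]
width: -0.0
grasp_force: 0.2
```

Emit:
play_rows(
  motion=[
    [[0.03, 0.004, 0, 0, 0, 0, 0], [0, 0, 0, 0, 0, 0, 0]],
  ],
)

```text
time_s: 16.9
eef_pos: [0.5938, -0.0909, 0.0176]
ee_rot: [-0.001, -0.062, 0.998, 0.0]
wrist_force: [-6.8, 1.1, 2.7]
width: 0.0001
grasp_force: 1.7
```

Emit:
play_rows(
  motion=[
    [[0.03, 0.004, 0, 0, 0, 0, 0], [0, 0, 0, 0, 0, 0, 0]],
  ],
)

```text
time_s: 17.1
eef_pos: [0.5943, -0.0905, 0.0175]
ee_rot: [-0.003, -0.062, 0.998, 0.001]
wrist_force: [-11.8, 0.9, 5.8]
width: 0.0002
grasp_force: 3.5
```

Emit:
play_rows(
  motion=[
    [[0.03, 0.004, 0, 0, 0, 0, 0], [0, 0, 0, 0, 0, 0, 0]],
  ],
)

```text
time_s: 17.3
eef_pos: [0.5949, -0.0901, 0.0173]
ee_rot: [-0.004, -0.062, 0.998, 0.001]
wrist_force: [-16.2, 3.5, 9.2]
width: 0.0001
grasp_force: 5.2
```

Both canisters are home by contact force. I back off and go to the far side of the lever, turning the tool to match it.

Emit:
play_rows(
  motion=[
    [[-0.4, -0.05, 0, 0, 0, 0, 0], [-0.4, -0.05, 0, 0, 0, 0, 0], [-0.44, -0.05, 0, 0, 0, 0, 0], [0, 0, 0.8, 0, 0, 0, 0], [0, 0, 0.8, 0, 0, 0, 0], [0, 0, 0.7, 0, 0, 0, 0], [0.13, 0.82, 0, 0, 0, -0.3, 0], [0.13, 0.82, 0, 0, 0, -0.3, 0], [0.13, 0.82, 0, 0, 0, -0.3, 0], [0.13, 0.82, 0, 0, 0, -0.3, 0], [0.13, 0.82, 0, 0, 0, -0.3, 0], [0.13, 0.82, 0, 0, 0, -0.3, 0], [0.13, 0.82, 0, 0, 0, -0.3, 0], [0.13, 0.82, 0, 0, 0, -0.3, 0], [0.13, 0.82, 0, 0, 0, -0.3, 0], [0.13, 0.82, 0, 0, 0, -0.3, 0], [0, 0, 0, 0, 0, 0, 0], [0, 0, 0, 0, 0, 0, 0]],
  ],
)

```text
time_s: 19.1
eef_pos: [0.6005, 0.3126, 0.1323]
ee_rot: [-0.0, 0.087, 0.996, -0.0]
wrist_force: [0.5, -0.8, 0.3]
width: 0.0
grasp_force: 0.0
```

```bash
cat > look.py <<'E'
from h import *
import cv2,sys
t=eyes.camera("top");s=eyes.camera("side")
f=lambda i,k:cv2.resize(i[:,:,::-1],None,fx=k,fy=k,interpolation=cv2.INTER_CUBIC)
x,y,u,v=map(int,sys.argv[2:6])
cv2.imwrite(f"pics/{sys.argv[1]}.png",np.vstack([f(t[y:y+60,x:x+160],5),f(s[v:v+60,u:u+160],5)]))
print(sense()["q"].round(2),sense()["eef_pos"])
E
python3 look.py c3 210 140 280 160
```

```text
[ 0.42  0.53  1.03 -0.    1.59 -0.97] [0.60089696 0.31097485 0.13295431]
```

View pics/c3.png

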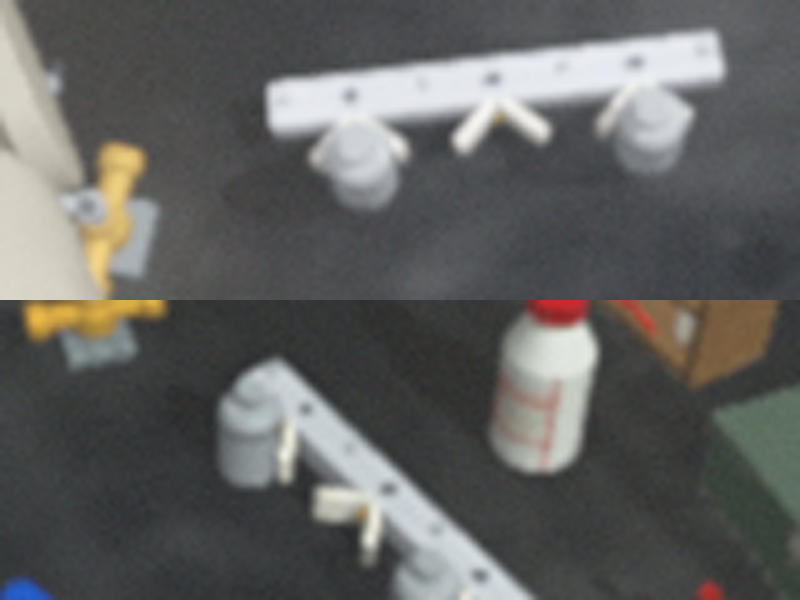

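Both canisters sit in their V's. Top view puts them near (282,175) and (340,165). Next is the lever path.

```bash
cat > lev.py <<'E'
from h import *
ax=np.array([.5597,.2643]);c=-.185
def pos(phi,rho,off):
    a=c+phi; d=np.array([-np.sin(a),np.cos(a)]); return ax+rho*d+off*np.array([d[1],-d[0]])
if __name__=="__main__":
    P=[pos(0,.055,.016)]+[pos(k,.055,.016) for k in np.linspace(.15,1.5,10)]
    p=np.array(P); print(p[0]); print((np.diff(p,axis=0)/.05).round(2).tolist(), p[-1])
E
python3 lev.py
```

```text
[0.58554404 0.31541835]
[[-0.16, 0.07], [-0.17, 0.04], [-0.17, 0.02], [-0.17, -0.01], [-0.17, -0.04], [-0.16, -0.06], [-0.15, -0.08], [-0.14, -0.1], [-0.12, -0.12], [-0.1, -0.14]] [0.51053784 0.29369527]
```

Emit:
play_rows(
  motion=[
    [[0, 0, -0.5, 0, 0, 0, 0], [0, 0, -0.5, 0, 0, 0, 0], [0, 0, -0.45, 0, 0, 0, 0], [0, 0, 0, 0, 0, 0, 0], [0, 0, 0, 0, 0, 0, 0]],
  ],
)

```text
time_s: 19.7
eef_pos: [0.601, 0.3109, 0.0612]
ee_rot: [0.0, 0.089, 0.996, 0.0]
wrist_force: [-0.1, -0.1, -0.0]
width: -0.0002
grasp_force: 0.0
```

Emit:
play_rows(
  motion=[
    [[-0.16, 0.045, 0, 0, 0, 0, 0], [-0.15, 0.045, 0, 0, 0, 0, 0], [0, 0, 0, 0, 0, 0, 0], [0, 0, 0, 0, 0, 0, 0]],
  ],
)

```text
time_s: 20.1
eef_pos: [0.5851, 0.3166, 0.0612]
ee_rot: [0.0, 0.088, 0.996, 0.0]
wrist_force: [-0.2, -0.3, -0.7]
width: 0.0001
grasp_force: 0.0
```

Emit:
play_rows(
  motion=[
    [[-0.08, 0.035, 0, 0, 0, 0.75, 0], [-0.08, 0.035, 0, 0, 0, 0.75, 0], [-0.085, 0.02, 0, 0, 0, 0.75, 0], [-0.085, 0.02, 0, 0, 0, 0.75, 0], [-0.085, 0.01, 0, 0, 0, 0.75, 0], [-0.085, 0.01, 0, 0, 0, 0.75, 0], [-0.085, -0.005, 0, 0, 0, 0.75, 0], [-0.085, -0.005, 0, 0, 0, 0.75, 0], [-0.085, -0.02, 0, 0, 0, 0.75, 0], [-0.085, -0.02, 0, 0, 0, 0.75, 0], [0, 0, 0, 0, 0, 0, 0]],
  ],
)

```text
time_s: 21.2
eef_pos: [0.5433, 0.3203, 0.0608]
ee_rot: [0.0, -0.283, 0.959, 0.0]
wrist_force: [0.5, 0.1, -0.1]
width: 0.0003
grasp_force: 0.2
```

Emit:
play_rows(
  motion=[
    [[-0.08, -0.03, 0, 0, 0, 0.75, 0], [-0.08, -0.03, 0, 0, 0, 0.75, 0], [-0.075, -0.04, 0, 0, 0, 0.75, 0], [-0.075, -0.04, 0, 0, 0, 0.75, 0], [-0.07, -0.05, 0, 0, 0, 0.75, 0], [-0.07, -0.05, 0, 0, 0, 0.75, 0], [-0.06, -0.06, 0, 0, 0, 0.75, 0], [-0.06, -0.06, 0, 0, 0, 0.75, 0], [-0.05, -0.07, 0, 0, 0, 0.75, 0], [-0.05, -0.07, 0, 0, 0, 0.75, 0], [0, 0, 0, 0, 0, 0, 0]],
  ],
)

```text
time_s: 22.3
eef_pos: [0.5098, 0.2952, 0.0606]
ee_rot: [0.0, -0.614, 0.789, 0.0]
wrist_force: [0.3, 0.9, 0.8]
width: 0.0001
grasp_force: 0.1
```

Emit:
play_rows(
  motion=[
    [[-0.01, -0.05, 0, 0, 0, 0, 0], [-0.01, -0.05, 0, 0, 0, 0, 0], [0, 0, 0, 0, 0, 0, 0]],
  ],
)

```text
time_s: 22.6
eef_pos: [0.509, 0.2927, 0.0607]
ee_rot: [0.002, -0.614, 0.789, 0.002]
wrist_force: [2.3, 12.1, -2.1]
width: 0.0001
grasp_force: 6.1
```

```bash
python3 look.py c4 200 160 270 120
```

```text
[ 0.46  0.34  1.42  0.    1.38 -2.44] [0.50896394 0.29275567 0.06073476]
```

View pics/c4.png

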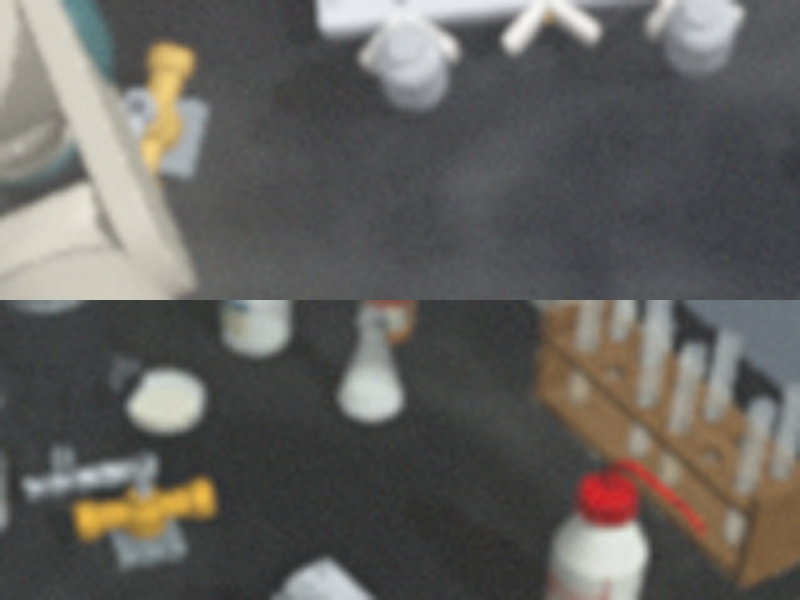

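The lever lies along the pipe at its stop, with 12 N against it, and both canisters are still home. Next is the pump.

Emit:
play_rows(
  motion=[
    [[0.06, 0.3, 0, 0, 0, 0, 0], [0, 0, 0.8, 0, 0, 0, 0], [0, 0, 0.8, 0, 0, 0, 0], [0, 0, 0.8, 0, 0, 0, 0], [0.06, -0.75, 0, 0, 0, -0.9, 0], [0.06, -0.75, 0, 0, 0, -0.9, 0], [0.06, -0.75, 0, 0, 0, -0.9, 0], [0.06, -0.75, 0, 0, 0, -0.9, 0], [0.06, -0.75, 0, 0, 0, -0.9, 0], [0.06, -0.75, 0, 0, 0, -0.9, 0], [0.06, -0.75, 0, 0, 0, -0.9, 0], [0.06, -0.75, 0, 0, 0, -0.9, 0], [0.06, -0.75, 0, 0, 0, -0.9, 0], [0.06, -0.75, 0, 0, 0, -0.9, 0], [0.06, -0.75, 0, 0, 0, -0.9, 0], [0.06, -0.75, 0, 0, 0, -0.9, 0], [0.06, -0.75, 0, 0, 0, -0.9, 0], [0.06, -0.75, 0, 0, 0, -0.9, 0], [0, 0, 0, 0, 0, 0, 0]],
  ],
)

```text
time_s: 24.6
eef_pos: [0.5529, -0.2239, 0.1796]
ee_rot: [-0.001, -0.027, 1.0, -0.0]
wrist_force: [0.3, -0.4, -0.9]
width: 0.0001
grasp_force: 0.0
```

Emit:
play_rows(
  motion=[
    [[0.04, -0.6, 0, 0, 0, 0, 0], [0.04, -0.6, 0, 0, 0, 0, 0], [0, 0, -0.5, 0, 0, 0, 0], [0, 0, -0.5, 0, 0, 0, 0], [0, 0, -0.2, 0, 0, 0, 0], [0, 0, 0, 0, 0, 0, 0], [0, 0, 0, 0, 0, 0, 0]],
  ],
)

```text
time_s: 25.3
eef_pos: [0.5581, -0.2795, 0.1215]
ee_rot: [0.001, -0.032, 0.999, -0.0]
wrist_force: [-0.1, -0.2, 0.6]
width: 0.0002
grasp_force: 0.0
```

```bash
python3 look.py c5 290 150 300 210
```

```text
[-0.52  0.38  1.24  0.    1.52 -2.16] [ 0.55839355 -0.2798309   0.12220753]
```

View pics/c5.png

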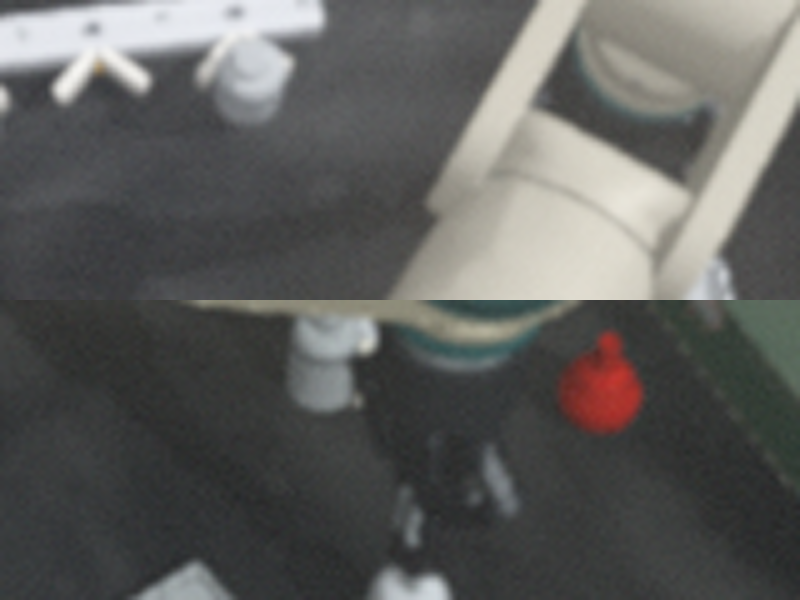

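The fingers stand over the plunger and canister 2 is still home. I press.

Emit:
play_rows(
  motion=[
    [[0, -0.07, 0, 0, 0, 0, 0], [0, 0, -0.15, 0, 0, 0, 0], [0, 0, -0.15, 0, 0, 0, 0], [0, 0, -0.1, 0, 0, 0, 0], [0, 0, -0.1, 0, 0, 0, 0], [0, 0, -0.1, 0, 0, 0, 0], [0, 0, 0, 0, 0, 0, 0]],
  ],
)

```text
time_s: 26.1
eef_pos: [0.5581, -0.2837, 0.0909]
ee_rot: [0.001, -0.032, 1.0, -0.001]
wrist_force: [0.0, -0.8, 8.4]
width: -0.0002
grasp_force: 4.1
```

Emit:
play_rows(
  motion=[
    [[0, 0, -0.04, 0, 0, 0, 0], [0, 0, -0.04, 0, 0, 0, 0], [0, 0, 0, 0, 0, 0, 0], [0, 0, 0, 0, 0, 0, 0]],
  ],
)

```text
time_s: 26.5
eef_pos: [0.5583, -0.2838, 0.0899]
ee_rot: [0.001, -0.032, 1.0, -0.001]
wrist_force: [-6.1, 2.1, 19.0]
width: -0.0003
grasp_force: 9.4
```

Emit:
play_rows(
  motion=[
    [[0, 0, 0.2, 0, 0, 0, 0], [0, 0, 0.3, 0, 0, 0, 0], [0, 0, 0.6, 0, 0, 0, 0], [0, 0, 0.8, 0, 0, 0, 0], [0, 0, 0, 0, 0, 0, 0]],
  ],
)

```text
time_s: 27.0
eef_pos: [0.5594, -0.284, 0.1878]
ee_rot: [0.004, -0.032, 0.999, -0.002]
wrist_force: [0.7, -0.2, 1.3]
width: 0.0001
grasp_force: 0.0
```

Run:
```python
from lev import *
p=np.array([pos(1.571,.055,-.037)]+[pos(k,.055,-.016) for k in np.linspace(1.5,0,11)])
print(p[0]);print((np.diff(p,axis=0)/.05).round(2).tolist(),p[-1],sense()["eef_pos"])
```

```text
[0.49883783 0.23803602]
[[0.07, 0.49], [0.01, 0.17], [0.03, 0.17], [0.06, 0.16], [0.08, 0.15], [0.1, 0.14], [0.12, 0.12], [0.14, 0.1], [0.15, 0.08], [0.16, 0.05], [0.17, 0.03]] [0.55409008 0.32130464] [ 0.55936688 -0.28403838  0.1878283 ]
```

Emit:
play_rows(
  motion=[
    [[-0.086, 0.7, 0, 0, 0, 0, 0], [-0.086, 0.7, 0, 0, 0, 0, 0], [-0.086, 0.7, 0, 0, 0, 0, 0], [-0.086, 0.7, 0, 0, 0, 0, 0], [-0.086, 0.7, 0, 0, 0, 0, 0], [-0.086, 0.7, 0, 0, 0, 0, 0], [-0.086, 0.7, 0, 0, 0, 0, 0], [-0.086, 0.7, 0, 0, 0, 0, 0], [-0.086, 0.7, 0, 0, 0, 0, 0], [-0.086, 0.7, 0, 0, 0, 0, 0], [-0.086, 0.7, 0, 0, 0, 0, 0], [-0.086, 0.7, 0, 0, 0, 0, 0], [-0.086, 0.7, 0, 0, 0, 0, 0], [-0.086, 0.7, 0, 0, 0, 0, 0], [-0.006, 0.64, 0, 0, 0, 0, 0], [0, 0, 0, 0, 0, 0, 0], [0, 0, 0, 0, 0, 0, 0]],
  ],
)

```text
time_s: 28.7
eef_pos: [0.4965, 0.2391, 0.1804]
ee_rot: [-0.001, -0.032, 0.999, -0.0]
wrist_force: [-0.3, -0.9, -0.5]
width: -0.0002
grasp_force: 0.0
```

Position is good. I descend to z ≈ 0.061, push along the arc to shut, then ease onto the stop.

Emit:
play_rows(
  motion=[
    [[0.04, 0, -0.6, 0, 0, 0, 0], [0, 0, -0.6, 0, 0, 0, 0], [0, 0, -0.6, 0, 0, 0, 0], [0, 0, -0.6, 0, 0, 0, 0], [0, 0, 0, 0, 0, 0, 0], [0, 0, 0, 0, 0, 0, 0]],
  ],
)

```text
time_s: 29.3
eef_pos: [0.4992, 0.238, 0.0617]
ee_rot: [-0.0, -0.031, 1.0, -0.0]
wrist_force: [0.4, 0.7, 0.8]
width: -0.0001
grasp_force: 0.0
```

Emit:
play_rows(
  motion=[
    [[0.03, 0.24, 0, 0, 0, 0, 0], [0.04, 0.24, 0, 0, 0, 0, 0], [0.01, 0.17, 0, 0, 0, 0, 0], [0.03, 0.17, 0, 0, 0, 0, 0], [0.06, 0.16, 0, 0, 0, 0, 0], [0.08, 0.15, 0, 0, 0, 0, 0], [0.1, 0.14, 0, 0, 0, 0, 0], [0.12, 0.12, 0, 0, 0, 0, 0], [0.14, 0.1, 0, 0, 0, 0, 0], [0.15, 0.08, 0, 0, 0, 0, 0], [0.16, 0.05, 0, 0, 0, 0, 0], [0, 0, 0, 0, 0, 0, 0]],
  ],
)

```text
time_s: 30.5
eef_pos: [0.5462, 0.3202, 0.0613]
ee_rot: [0.0, -0.031, 1.0, 0.0]
wrist_force: [-0.0, 0.5, -1.0]
width: 0.0001
grasp_force: 0.0
```

Emit:
play_rows(
  motion=[
    [[0.1, 0.02, 0, 0, 0, 0, 0], [0.07, 0.01, 0, 0, 0, 0, 0], [0, 0, 0, 0, 0, 0, 0]],
  ],
)

```text
time_s: 30.8
eef_pos: [0.5539, 0.3213, 0.0613]
ee_rot: [-0.0, -0.032, 1.0, 0.0]
wrist_force: [-2.5, 0.1, 0.4]
width: 0.0001
grasp_force: 0.8
```

Emit:
play_rows(
  motion=[
    [[0.04, 0, 0, 0, 0, 0, 0], [0, 0, 0, 0, 0, 0, 0]],
  ],
)

```text
time_s: 31.0
eef_pos: [0.5543, 0.3213, 0.0612]
ee_rot: [-0.002, -0.032, 0.999, -0.0]
wrist_force: [-10.1, -2.4, 2.7]
width: 0.0
grasp_force: 4.5
```

Emit:
play_rows(
  motion=[
    [[0.04, 0, 0, 0, 0, 0, 0], [0, 0, 0, 0, 0, 0, 0]],
  ],
)

```text
time_s: 31.2
eef_pos: [0.5546, 0.3213, 0.0611]
ee_rot: [-0.004, -0.032, 0.999, -0.001]
wrist_force: [-18.9, -3.9, 7.8]
width: 0.0002
grasp_force: 8.6
```

The lever is back on its shut stop, with 19 N against it. I back off, look, and go to nest 1.

Emit:
play_rows(
  motion=[
    [[-0.35, 0, 0, 0, 0, 0, 0], [-0.35, 0, 0, 0, 0, 0, 0], [0, 0, 0.8, 0, 0, 0, 0], [0, 0, 0.8, 0, 0, 0, 0], [0, 0, 0.5, 0, 0, 0, 0], [0, 0, 0, 0, 0, 0, 0]],
  ],
)

```text
time_s: 31.8
eef_pos: [0.5248, 0.3224, 0.1724]
ee_rot: [0.005, -0.032, 0.999, 0.002]
wrist_force: [-0.2, 0.2, 0.1]
width: -0.0001
grasp_force: 0.0
```

Run:
```python
from h import *
import cv2
t=eyes.camera("top");s=eyes.camera("side")
f=lambda i,k:cv2.resize(i[:,:,::-1],None,fx=k,fy=k,interpolation=cv2.INTER_CUBIC)
cv2.imwrite("pics/c6.png",np.vstack([f(t[130:240,250:450],4),f(s[150:190,270:470],4)]))
print(sense()["eef_pos"])
```

```text
[0.52308977 0.32147241 0.16695419]
```

View pics/c6.png

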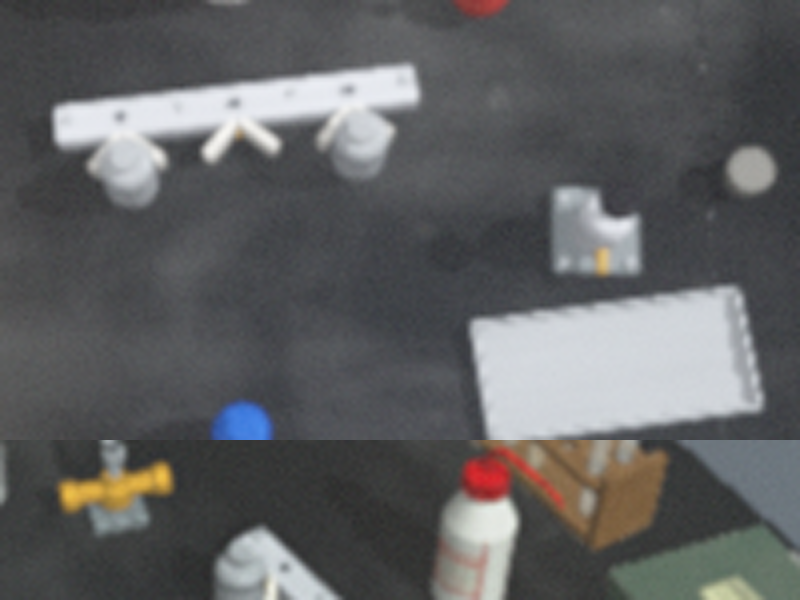

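Both canisters are still in their nests, the plunger is up and the tray is empty. I fetch the nest 1 canister.

Emit:
play_rows(
  motion=[
    [[0.316, -0.886, 0, 0, 0, 0.15, 1], [0.316, -0.886, 0, 0, 0, 0.15, 1], [0.316, -0.886, 0, 0, 0, 0.15, 1], [0.316, -0.886, 0, 0, 0, 0.15, 1], [0.316, -0.886, 0, 0, 0, 0, 1], [0, 0, 0, 0, 0, 0, 1], [0, 0, 0, 0, 0, 0, 1]],
  ],
)

```text
time_s: 32.6
eef_pos: [0.6014, 0.0988, 0.1645]
ee_rot: [-0.001, -0.06, 0.998, 0.0]
wrist_force: [0.5, 0.1, 0.5]
width: 0.0851
grasp_force: 0.0
```

Emit:
play_rows(
  motion=[
    [[0, 0.02, -0.5, 0, 0, 0, 1], [0, 0, -0.6, 0, 0, 0, 1], [0, 0, -0.6, 0, 0, 0, 1], [0, 0, -0.5, 0, 0, 0, 1], [0, 0, -0.4, 0, 0, 0, 1], [0, 0, 0, 0, 0, 0, 1], [0, 0, 0, 0, 0, 0, 0], [0, 0, 0, 0, 0, 0, 0], [0, 0, 0, 0, 0, 0, 0], [0, 0, 0, 0, 0, 0, 0], [0, 0, 0, 0, 0, 0, 0], [0, 0, 0, 0, 0, 0, 0], [0, 0, 0, 0, 0, 0, 0]],
  ],
  squeeze=40,
)

```text
time_s: 33.9
eef_pos: [0.6026, 0.1012, 0.0382]
ee_rot: [0.001, -0.062, 0.998, 0.0]
wrist_force: [-1.9, 2.0, 7.1]
width: 0.0426
grasp_force: 40.7
```

Emit:
play_rows(
  motion=[
    [[-0.05, 0, 0.3, 0, 0, 0, 0], [0, 0, 0.6, 0, 0, 0, 0], [0, 0, 0.6, 0, 0, 0, 0], [0, 0, 0.5, 0, 0, 0, 0], [-0.2, -0.6, 0, 0, 0, 0, 0], [-0.26, -0.75, 0, 0, 0, 0, 0], [-0.26, -0.75, 0, 0, 0, 0, 0], [-0.26, -0.75, 0, 0, 0, 0, 0], [-0.26, -0.75, 0, 0, 0, 0, 0], [-0.26, -0.75, 0, 0, 0, 0, 0], [-0.26, -0.75, 0, 0, 0, 0, 0], [-0.26, -0.75, 0, 0, 0, 0, 0], [-0.26, -0.75, 0, 0, 0, 0, 0], [-0.26, -0.75, 0, 0, 0, 0, 0], [-0.26, -0.75, 0, 0, 0, 0, 0], [-0.2, -0.6, 0, 0, 0, 0, 0], [0, 0, 0, 0, 0, 0, 0], [0, 0, 0, 0, 0, 0, 0]],
  ],
)

```text
time_s: 35.7
eef_pos: [0.4487, -0.3344, 0.1366]
ee_rot: [-0.0, -0.061, 0.998, 0.0]
wrist_force: [0.7, 0.9, -2.7]
width: 0.0427
grasp_force: 41.5
```

Emit:
play_rows(
  motion=[
    [[0.1, -0.21, 0, 0, 0, 0, 0], [0, 0, -0.5, 0, 0, 0, 0], [0, 0, -0.5, 0, 0, 0, 0], [0, 0, -0.5, 0, 0, 0, 0], [0, 0, -0.3, 0, 0, 0, 0], [0, 0, 0, 0, 0, 0, 0], [0, 0, 0, 0, 0, 0, 0]],
  ],
)

```text
time_s: 36.4
eef_pos: [0.4548, -0.3445, 0.0474]
ee_rot: [0.0, -0.062, 0.998, -0.0]
wrist_force: [0.2, -0.7, -2.6]
width: 0.0425
grasp_force: 41.5
```

Emit:
play_rows(
  motion=[
    [[0, 0, -0.04, 0, 0, 0, 0], [0, 0, -0.04, 0, 0, 0, 0], [0, 0, 0, 0, 0, 0, 0]],
  ],
)

```text
time_s: 36.7
eef_pos: [0.4543, -0.3448, 0.0427]
ee_rot: [0.0, -0.062, 0.998, -0.0]
wrist_force: [-0.2, 0.8, -2.0]
width: 0.0424
grasp_force: 41.5
```

Emit:
play_rows(
  motion=[
    [[0, 0, -0.03, 0, 0, 0, 0], [0, 0, 0, 0, 0, 0, 0]],
  ],
)

```text
time_s: 36.9
eef_pos: [0.4545, -0.3449, 0.0422]
ee_rot: [0.0, -0.062, 0.998, -0.0]
wrist_force: [-2.6, 1.8, 5.5]
width: 0.0428
grasp_force: 42.1
```

Emit:
play_rows(
  motion=[
    [[0, 0, -0.02, 0, 0, 0, 0], [0, 0, 0, 0, 0, 0, 0]],
  ],
)

```text
time_s: 37.1
eef_pos: [0.4546, -0.345, 0.0422]
ee_rot: [0.001, -0.062, 0.998, -0.0]
wrist_force: [-5.1, 5.1, 9.8]
width: 0.0421
grasp_force: 42.7
```

It's on the tray floor. I release, rise and go to nest 3.

Emit:
play_rows(
  motion=[
    [[0, 0, 0.03, 0, 0, 0, 0], [0, 0, 0, 0, 0, 0, 0.7], [0, 0, 0, 0, 0, 0, 0.8], [0, 0, 0, 0, 0, 0, 0.8], [0, 0, 0, 0, 0, 0, 0.8], [0, 0, 0.5, 0, 0, 0, 0.9], [0, 0, 0.6, 0, 0, 0, 1], [0, 0, 0.7, 0, 0, 0, 1], [0, 0, 0.7, 0, 0, 0, 1], [0.43, 0.645, 0, 0, 0, 0, 1], [0.43, 0.645, 0, 0, 0, 0, 1], [0.43, 0.645, 0, 0, 0, 0, 1], [0.43, 0.645, 0, 0, 0, 0, 1], [0.43, 0.645, 0, 0, 0, 0, 1], [0.43, 0.645, 0, 0, 0, 0, 1], [0.43, 0.645, 0, 0, 0, 0, 1], [0.43, 0.645, 0, 0, 0, 0, 1], [0, 0, 0, 0, 0, 0, 1], [0, 0, 0, 0, 0, 0, 1]],
  ],
)

```text
time_s: 39.0
eef_pos: [0.6263, -0.0861, 0.1658]
ee_rot: [-0.0, -0.062, 0.998, -0.0]
wrist_force: [0.1, -0.8, -0.7]
width: 0.0854
grasp_force: 0.0
```

Emit:
play_rows(
  motion=[
    [[0, -0.02, -0.5, 0, 0, 0, 1], [0, 0, -0.6, 0, 0, 0, 1], [0, 0, -0.6, 0, 0, 0, 1], [0, 0, -0.5, 0, 0, 0, 1], [0, 0, -0.4, 0, 0, 0, 1], [0, 0, 0, 0, 0, 0, 1], [0, 0, 0, 0, 0, 0, 0], [0, 0, 0, 0, 0, 0, 0], [0, 0, 0, 0, 0, 0, 0], [0, 0, 0, 0, 0, 0, 0], [0, 0, 0, 0, 0, 0, 0], [0, 0, 0, 0, 0, 0, 0], [0, 0, 0, 0, 0, 0, 0]],
  ],
)

```text
time_s: 40.3
eef_pos: [0.627, -0.0878, 0.0384]
ee_rot: [0.001, -0.062, 0.998, -0.0]
wrist_force: [-2.7, 1.1, 6.8]
width: 0.0428
grasp_force: 40.3
```

Emit:
play_rows(
  motion=[
    [[-0.05, 0, 0.3, 0, 0, 0, 0], [0, 0, 0.6, 0, 0, 0, 0], [0, 0, 0.6, 0, 0, 0, 0], [0, 0, 0.5, 0, 0, 0, 0], [-0.5, -0.44, 0, 0, 0, 0, 0], [-0.6, -0.52, 0, 0, 0, 0, 0], [-0.6, -0.52, 0, 0, 0, 0, 0], [-0.6, -0.52, 0, 0, 0, 0, 0], [-0.6, -0.52, 0, 0, 0, 0, 0], [-0.5, -0.44, 0, 0, 0, 0, 0], [-0.3, -0.21, 0, 0, 0, 0, 0], [0, 0, 0, 0, 0, 0, 0], [0, 0, 0, 0, 0, 0, 0]],
  ],
)

```text
time_s: 41.6
eef_pos: [0.4387, -0.2462, 0.1371]
ee_rot: [0.0, -0.061, 0.998, -0.0]
wrist_force: [0.1, 0.1, -2.6]
width: 0.0427
grasp_force: 41.5
```

Emit:
play_rows(
  motion=[
    [[0.03, 0, 0, 0, 0, 0, 0], [0, 0, -0.5, 0, 0, 0, 0], [0, 0, -0.5, 0, 0, 0, 0], [0, 0, -0.5, 0, 0, 0, 0], [0, 0, -0.3, 0, 0, 0, 0], [0, 0, 0, 0, 0, 0, 0], [0, 0, -0.04, 0, 0, 0, 0], [0, 0, -0.04, 0, 0, 0, 0], [0, 0, 0, 0, 0, 0, 0]],
  ],
)

```text
time_s: 42.5
eef_pos: [0.4406, -0.2463, 0.043]
ee_rot: [0.0, -0.062, 0.998, -0.0]
wrist_force: [0.5, -0.1, -1.8]
width: 0.0424
grasp_force: 41.6
```

Emit:
play_rows(
  motion=[
    [[0, 0, -0.04, 0, 0, 0, 0], [0, 0, 0, 0, 0, 0, 0]],
  ],
)

```text
time_s: 42.7
eef_pos: [0.4408, -0.2465, 0.042]
ee_rot: [0.001, -0.062, 0.998, -0.0]
wrist_force: [-3.3, 3.1, 6.7]
width: 0.0426
grasp_force: 42.3
```

Touching the tray floor. I release, rise and clear toward +y.

Emit:
play_rows(
  motion=[
    [[0, 0, 0.02, 0, 0, 0, 0], [0, 0, 0, 0, 0, 0, 0.7], [0, 0, 0, 0, 0, 0, 0.8], [0, 0, 0, 0, 0, 0, 0.8], [0, 0, 0, 0, 0, 0, 0.8], [0, 0, 0.5, 0, 0, 0, 0.8], [0, 0, 0.6, 0, 0, 0, 0.8], [0, 0, 0.7, 0, 0, 0, 0.8], [0, 0, 0.7, 0, 0, 0, 0.8], [0.1, 0.8, 0, 0, 0, 0, 0.8], [0.1, 0.8, 0, 0, 0, 0, 0.8], [0.1, 0.8, 0, 0, 0, 0, 0.8], [0.1, 0.8, 0, 0, 0, 0, 0.8], [0.1, 0.8, 0, 0, 0, 0, 0.8], [0.1, 0.8, 0, 0, 0, 0, 0.8], [0, 0, 0, 0, 0, 0, 0.8], [0, 0, 0, 0, 0, 0, 0.8]],
  ],
)

```text
time_s: 44.4
eef_pos: [0.4702, -0.0057, 0.1663]
ee_rot: [-0.0, -0.063, 0.998, -0.0]
wrist_force: [-0.2, 0.0, -0.2]
width: 0.0684
grasp_force: 0.0
```

Run:
```python
from h import *
import cv2
t=eyes.camera("top");s=eyes.camera("side")
f=lambda i,k:cv2.resize(i[:,:,::-1],None,fx=k,fy=k,interpolation=cv2.INTER_CUBIC)
a=f(t[160:260,340:460],4);b=f(s[230:380,300:400],4);c=f(s[125:175,270:350],4);d=f(t[150:200,180:260],4)
o=np.zeros((600,800,3),np.uint8);o[:400,:400]=a[:,40:440];o[:,400:]=b;o[400:,:320]=c;
cv2.imwrite("pics/c7.png",o); print(sense()["eef_pos"])
```

```text
[ 0.47011573 -0.0070043   0.16627507]
```

View pics/c7.png

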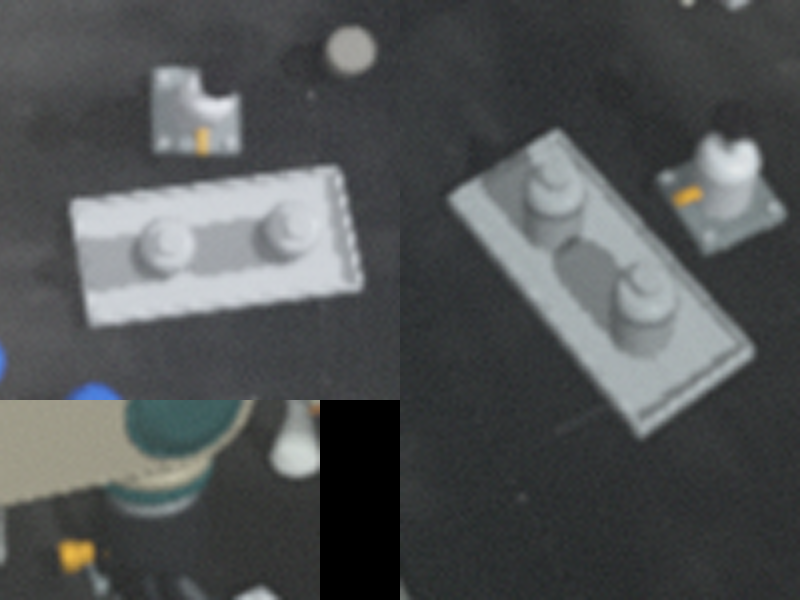

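Both canisters stand upright near the middle of the tray, the plunger is up, and the lever was left on its shut stop. I'm handing in.

```bash
python3 -c "
from cell import arm; print(arm.hand_in())"
```

```text
the job is handed in; nothing more can be done
None
```

I did the leak check in the order asked and handed it in, but the hand-in gave no verdict: both canisters present were seated in nests 1 and 3, the cock opened, the pump pressed to its stop and released, the cock shut against its stop, and both canisters stood upright in the tray.

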